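Close and vent a medicine bottle on its draw-out carriage

ROBOT

A 7-joint arm with a two-finger parallel gripper is mounted at the origin on the work surface. World frame = base frame: x ahead of the robot, y to its left, z up, the work surface at z = 0. Lengths are in m, angles in rad, forces in N, time in s.
With the tool pointing down it reaches from about 0.4 to 0.85 m from the base axis. Payload 6.9 kg.
Tool frame: the origin (TCP) lies between the finger pads, 19 mm behind the fingertips; this is the grasp point; z points along the fingers, y is the line along which they close (so a half turn about z gives the same grasp; the last joint's range is limited). The gripper opens to 85 mm and grips with 20 to 120 N. Pads are 22 mm wide; open, the fingers measure 114 mm over their backs; the gripper's body (76 mm by 85 mm) begins 54 mm behind the grasp point. The pads swing forward as they close: fully open they stand 13 mm farther back than shut.
Start: joints at [0.105, 0.507, -0.238, 1.5, 0.126, 1.149, -0.155], TCP at [0.625, -0, 0.25] pointing down, gripper open.
Joint ranges: [-3.08, 3.08], [-0.24, 2.05], [-1.43, 1.35], [0, 2.5], [-1.52, 4.66], [0.17, 1.96], [-2.89, 2.89]. Speed limits (rad/s): [2.39, 2.39, 3.14, 3.14, 3.14, 3.14, 3.14].

INTERFACE

Orientations are given as a unit quaternion [w, x, y, z].
In Python, from station import ctrl, camrig, solver, claw gives the robot as it stands (ctrl), with the cameras (camrig), the kinematics (solver) and the gripper (claw). Calls block until the motion is done:
- ctrl.movep(position, orientation): joint-space move of the TCP to a pose.
- ctrl.movel(position, frame=None, max_speed=0.15): straight line of the TCP; frame=None keeps the orientation; max_speed is the mean speed in m/s.
- ctrl.set_joints(angles): joint-space move.
- claw.ungrasp() and claw.close_gripper(force=None): open the fingers fully, or close them until they stop; force is the grip in N (None keeps the last).
- ctrl.pause(seconds).
- solver.ik(position, orientation): joint angles nearest the present ones, or None.
- ctrl.get_state(): the state.
- camrig.grab_frame(name): name is "scene" or "side" or "wrist"; returns the picture (480x640x3 uint8, blue, green, red); there is no depth.
- camrig.camera_info(name): a dict with "mtx" (3x3 intrinsics, pixels), "R" (3x3) and "t" (3): a world point X has camera coordinates R X + t; the wrist camera has in their place "hand_eye" (4x4, takes a point from camera to tool coordinates, whose origin is the TCP and whose axes are the flange's). Camera axes: x right, y down, z forward; pixel columns grow to the right and rows downward; lengths in m; the calibration is good to about 2 mm. A picture is of the moment at which its call begins: read the wrist's pose just before it. camera_info takes no time and is no camera call.
A pose or a line that the arm cannot do raises ctrl.Unreachable and nothing moves.
- ctrl.close_job(): hands the job in; it is judged then, once.
The state is a dict: "time": time; "qpos": joint angles; "qd": joint speeds; "tau": joint torques, N m; "tcp_pos": TCP position; "eef_rot": TCP orientation; "contact_force": force on the tool from outside, world axes, zero at the start; "wrist_torque": the same for the moment, N m; "width": finger opening in m; "gripper_force": force on a finger pad.
Only numpy, scipy, OpenCV 4.12 (cv2) and the standard library are available. Lean on these libraries where they do the work, as an engineer would, in place of code of your own. Each camera call takes 0.05 s, during which the arm holds its last target. There are 200 camera calls.

TASK

At the treatment bench, draw the bottle's carriage all the way out from under the little shelf by its pull, then screw the bottle's black cap clockwise until it bottoms out. Back the cap off a quarter turn from there so that the bottle can vent, and finish with the cap still gripped between the fingers, held still: do not let go. Leave the jar, the dropper bottle and the dish where they stand.

Things in the scene. Friction and masses are not known exactly. Their poses are not given: they have to be found in the camera images.
- station: Fixed white station on the bench: base 120 x 500 mm (x, y). Origin: centre of its underside; y runs along the guide rails, z up. A white shelf (170 mm in x, y = -250 to -60 mm, underside 170 mm, top 182 mm high, small cartons on it up to 217 mm high) overhangs the -y end on an end wall at y = -244 mm; open at the sides and +y end.
- carriage (a joint): Aluminium carriage (86 x 180 mm plate, top 26 mm above the bench) sliding on the rails towards the station's +y. Value in m: 0 = bottle fully under the shelf, 0.20 = fully out, at the stop. About 3 N of friction, stays where it is left. Bottle axis: station x = 0, y = -130 mm + value; the amber bottle (60 mm wide, shoulder 76 mm high) is clamped on it and does not turn.
- pull_top (a point): Centre of the top of the grey upright pull on the carriage's leading end, 84 mm above the bench: a block 18 mm in station x, 36 mm in station y, standing 58 mm above the carriage plate, 120 mm ahead (+y) of the bottle axis, rigid with the carriage, square to the station's axes. Take it across its 18 mm from above.
- cap (a joint): Turn of the cap on its thread, in rad, growing clockwise seen from above (tightening). It bottoms out on a hard stop at 4.0; it starts part-way on, at 0.6 to 2.2, and cannot come off (stop at 0). A quarter turn back from the bottom is 2.43. Thread friction about 0.06 N m; stays where it is left. The thread lowers the cap 4 mm per full turn.
- cap_top (a point): Centre of the top of the black knurled cap, on the bottle axis. The cap is an upright cylinder 42 mm in diameter, 22 mm high; its top is 123.5 mm above the bench at joint value 0, 121 mm when bottomed out. A thin grey rib on top runs from the centre to the rim and points to the station's +y when bottomed out. Below it is a neck 30 mm in diameter.
- pill_jar: Bystander: loose white jar, 48 mm in diameter, 75 mm high, on the bench beside the station. Origin: centre of its underside.
- dropper_bottle: Bystander: loose small amber bottle, 36 mm in diameter, 85 mm high, on the bench beside the station. Origin: centre of its underside.
- dish: Bystander: loose white ceramic dish, 90 mm in diameter, 28 mm high, on the bench on the robot's side of the station. Origin: centre of its underside.

How it is judged:
By the outcome, as a careful person would: the job done as asked, in the order asked, and still so for the second after the job is handed in, while the arm keeps its last pose, push and grip.
It also fails if it takes over 72 s, if anything falls off the work surface, if the arm or the gripper's body presses on something with over 40 N, if the wrist force passes 120 N, or if a joint passes its speed limit or range.

## Working session

There is one attempt and no reset: what is moved stays moved. The work goes in short steps, each a Python script; the robot and the scene stay as the last script left them, time stands still between calls to the robot, and variables do not carry over. Pictures are saved under pics/ and viewed, at most 10 in all, crops included, and the job is handed in when it is done.

```bash
ls; mkdir -p pics
python3 - <<'E'
from station import ctrl, camrig, solver, claw
import cv2,numpy as np
np.set_printoptions(precision=4,suppress=True)
for n in ["scene","side","wrist"]:
    im=camrig.grab_frame(n); cv2.imwrite(f"pics/{n}0.png",im); print(n,camrig.camera_info(n))
s=ctrl.get_state(); print(s)
E
```

```text
pics
station.py
scene {'mtx': array([[602.0368,   0.    , 331.1316],
       [  0.    , 602.0368, 236.3526],
       [  0.    ,   0.    ,   1.    ]]), 'R': array([[-0.2932,  0.9559,  0.0179],
       [ 0.6033,  0.1995, -0.7721],
       [-0.7416, -0.2157, -0.6352]]), 't': array([ 0.2336, -0.2665,  1.2924])}
side {'mtx': array([[556.3375,   0.    , 322.3683],
       [  0.    , 556.3375, 238.3551],
       [  0.    ,   0.    ,   1.    ]]), 'R': array([[ 0.1988, -0.9798,  0.0199],
       [-0.7042, -0.157 , -0.6925],
       [ 0.6816,  0.1237, -0.7212]]), 't': array([-0.2104,  0.4475,  0.4051])}
wrist {'mtx': array([[399.7173,   0.    , 315.2704],
       [  0.    , 399.7173, 239.093 ],
       [  0.    ,   0.    ,   1.    ]]), 'hand_eye': array([[ 0.    , -0.9637, -0.2672,  0.0674],
       [ 1.    ,  0.    , -0.0001, -0.0004],
       [ 0.0001, -0.2672,  0.9637, -0.123 ],
       [ 0.    ,  0.    ,  0.    ,  1.    ]])}
{'time': 0.15, 'qpos': array([ 0.1055,  0.5081, -0.2376,  1.5009,  0.1257,  1.1489, -0.1548]), 'qd': array([-0.0016, -0.0015,  0.0007, -0.0045, -0.0016,  0.0009,  0.0008]), 'tau': array([ -0.0015, -62.101 ,  -2.1887, -24.9841,   0.0127,   0.0091,
         0.    ]), 'tcp_pos': array([ 0.6247, -0.    ,  0.2493]), 'eef_rot': array([-0.0005,  0.7071,  0.7071, -0.0005]), 'contact_force': array([ 0.0632, -0.7859, -0.1528]), 'wrist_torque': array([-0.0298,  0.0289, -0.0023]), 'gripper_force': 0.0, 'width': 0.08538680893290578}
```

View pics/scene0.png

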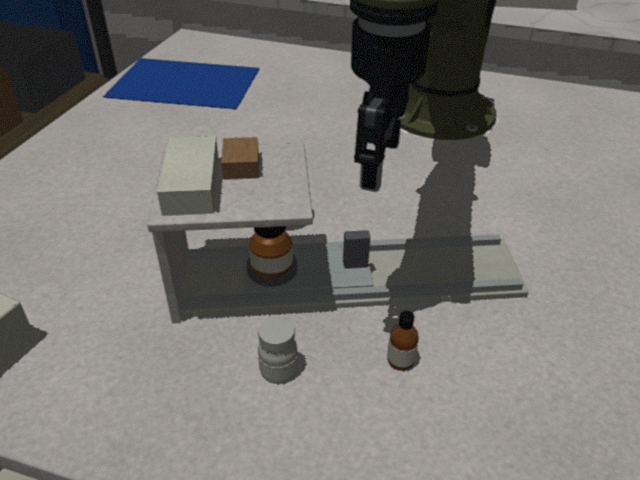

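View pics/side0.png

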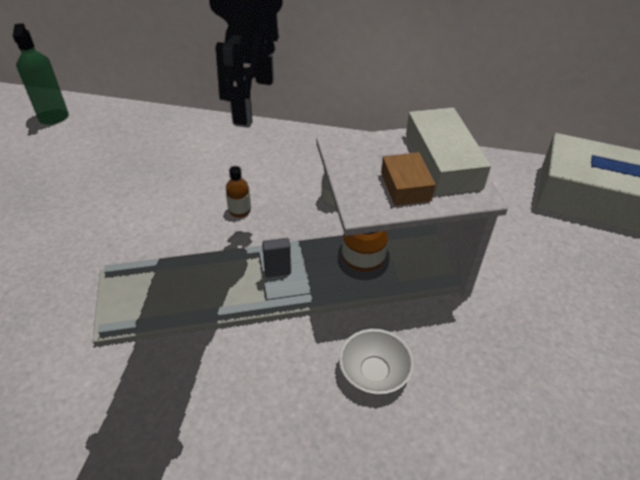

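View pics/wrist0.png

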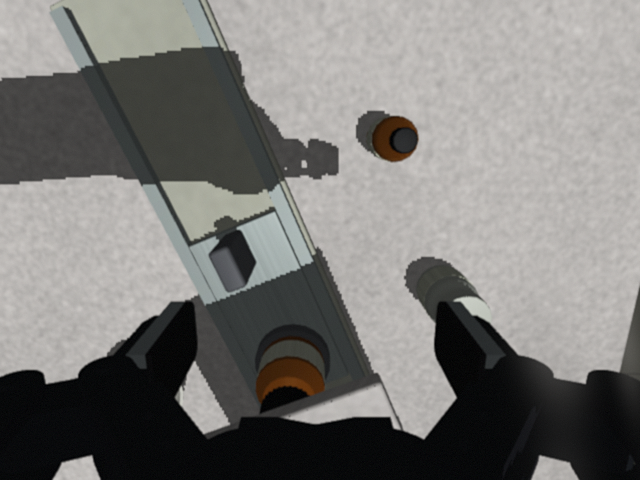

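The rails run along world about (-0.4, 0.9). The pull is at scene (357,250), side (276,257) and wrist (232,262), and the cap is under the shelf. Next I'll zoom in on the pull in all three views.

Run:
```python
import cv2,numpy as np
C={'scene':(335,222,45,60),'side':(255,228,45,60),'wrist':(195,205,75,100)}
o=[]
for n,(x,y,w,h) in C.items():
    im=cv2.imread(f"pics/{n}0.png")[y:y+h,x:x+w]
    im=cv2.convertScaleAbs(im,alpha=1.5)
    o.append(cv2.resize(im,(260,347) ,interpolation=cv2.INTER_NEAREST))
cv2.imwrite("pics/m1.png",np.hstack(o))
```

```text
(no output)
```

View pics/m1.png

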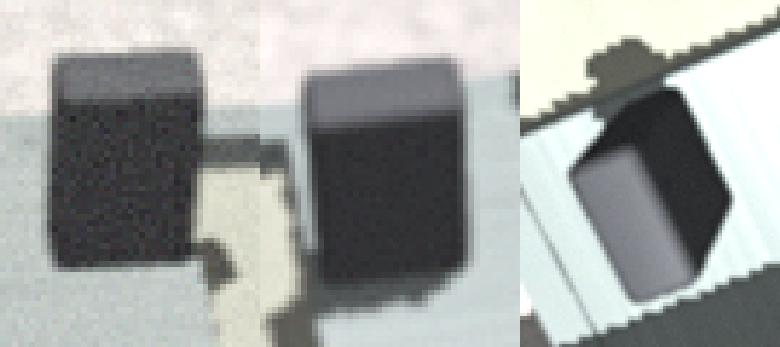

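The crops show the lit top face of the pull clearly in all three views, centred at scene (356.6,234.5), side (276.3,244.0) and wrist (227,269). I'll measure the pull and the yaw next.

```bash
cat > h.py <<'E'
import cv2,numpy as np
from scipy.spatial.transform import Rotation as R
np.set_printoptions(precision=4,suppress=True)
def cam(info,pos=None,quat=None):
    K=info['mtx']
    if 'R' in info: A=info['R'].T; return K,A,-A@info['t']
    Q=R.from_quat(quat,scalar_first=True).as_matrix(); H=info['hand_eye']
    return K,Q@H[:3,:3],Q@H[:3,3]+pos
def rays(c,uv):
    K,A,o=c; uv=np.atleast_2d(uv).astype(float)
    d=np.c_[uv,np.ones(len(uv))]@np.linalg.inv(K).T@A.T
    return o,d
def onplane(c,uv,z):
    o,d=rays(c,uv); return o+d*((z-o[2])/d[:,2])[:,None]
def down(a):  # tool z down, tool y (closing line) at world angle a
    y=np.array([np.cos(a),np.sin(a),0]); z=np.array([0,0,-1.]); x=np.cross(y,z)
    return R.from_matrix(np.c_[x,y,z]).as_quat(scalar_first=True)
E
python3 - <<'E'
from h import *
from station import ctrl, camrig, solver, claw
s=dict(tcp_pos=np.array([.6247,0,.2493]),eef_rot=[-.0005,.7071,.7071,-.0005])
cs={n:cam(camrig.camera_info(n),s['tcp_pos'],s['eef_rot']) for n in('scene','side','wrist')}
for n,p in dict(scene=(356.6,234.5),side=(276.3,244),wrist=(227.1,269.1)).items(): print(n,onplane(cs[n],p,.084))
g=cv2.cvtColor(cv2.imread('pics/wrist0.png'),cv2.COLOR_BGR2GRAY)
print(g[262:276,205:250:3])
m=((g>52)&(g<105)).astype(np.uint8); roi=np.zeros_like(m); roi[240:296,205:252]=1; m=cv2.morphologyEx(m*roi,cv2.MORPH_OPEN,np.ones((5,5)))
n,l,st,ce=cv2.connectedComponentsWithStats(m); k=l[269,227]; print(k,st[k],ce[k])
c=max(cv2.findContours((l==k).astype(np.uint8),0,1)[0],key=len)[:,0]
print(cv2.minAreaRect((onplane(cs['wrist'],c,.084)[:,:2]*1000).astype(np.float32)))
def yaw(n,a,b,z=0):
    q=onplane(cs[n],[a,b],z); d=q[1]-q[0]; print(n,q[:,:2].ravel(),np.degrees(np.arctan2(d[1],d[0])),np.hypot(*d[:2]))
yaw('scene',(178,320),(526,297)); yaw('side',(310,303),(95,340))
# straight lines in views
for n in('scene','side','wrist'):
    im=cv2.imread(f'pics/{n}0.png',0); L=cv2.createLineSegmentDetector().detect(im)[0][:,0]
    for x in L:
        q=onplane(cs[n],x.reshape(2,2),0.02); d=q[1]-q[0]; a=np.degrees(np.arctan2(d[1],d[0]))%180
        if np.hypot(*(x[:2]-x[2:]))>60 and 95<a<130: print(n,x,round(a,2))
E
```

```text
scene [[ 0.5576 -0.038   0.084 ]]
side [[ 0.5516 -0.0406  0.084 ]]
wrist [[ 0.5567 -0.0364  0.084 ]]
[[162 160 123  83  86  87  90  93  96  88  53  30  30  31  30]
 [160 161 144  79  85  88  91  92  96  94  62  30  31  30  31]
 [160 159 154  76  84  85  89  92  96  96  70  31  30  31  31]
 [160 163 160  75  85  88  91  92  95  98  76  33  31  31  32]
 [157 161 161  79  87  87  88  92  96  98  81  39  31  30  30]
 [157 164 159  98  84  85  89  92  95 100  86  43  31  30  30]
 [161 163 159 127  82  87  89  92  93  97  90  53  29  28  31]
 [159 159 160 146  77  86  88  90  93  97  94  61  30  32  31]
 [158 160 161 156  77  86  86  90  94  97  98  69  32  31  30]
 [158 160 161 159  78  84  87  88  93  97  99  75  33  30  31]
 [158 159 162 160  88  85  89  90  92  95 100  80  38  32  30]
 [157 158 162 158 107  84  86  90  92  96 100  86  43  31  31]
 [157 158 161 160 126  81  86  90  91  95 100  90  52  31  31]
 [156 158 159 161 146  77  87  88  91  95  99  94  61  32  30]]
1 [210 248  35  44 900] [226.9978 269.4756]
((556.6410522460938, -36.94017791748047), (16.652891159057617, 34.364410
[... 789 characters left out ...]
st [377.3383 370.9828 403.5043 428.521 ] 113.74
wrist [197.0981 291.1721 134.2375 173.1983] 112.6
wrist [311.8258 259.9515 278.4696 184.7767] 112.74
wrist [159.8284 182.2384 189.5267 239.296 ] 112.67
wrist [274.3272 205.6467 300.4766 263.1924] 112.82
wrist [213.6653 298.4863 155.5831 184.3963] 111.94
wrist [92.5542 64.084  62.5475  7.1124] 112.81
wrist [285.6408 179.3681 314.5445 245.551 ] 112.71
wrist [280.8889 183.0092 311.4964 252.7425] 112.61
wrist [308.1169 238.1285 283.704  182.1677] 112.59
wrist [445.9139 301.6565 485.1271 353.5016] 128.12
wrist [77.8112 67.0425 48.8335 12.7469] 112.65
wrist [ 99.514   65.5529 157.961  178.2101] 112.6
wrist [244.5863 100.5325 277.5788 175.8642] 112.56
```

```bash
cat >> h.py <<'E'
YAW=np.radians(112.6); U=np.array([np.cos(YAW),np.sin(YAW),0]); V=np.array([U[1],-U[0],0]) # station y, x
PULL=np.array([.5563,-.0373,0]); A0=YAW-np.pi/2
E
python3 - <<'E'
from h import *
from station import ctrl, camrig, solver, claw
P=PULL+.006*U; q=down(A0)
ctrl.movep(P+[0,0,.19],q)
s=ctrl.get_state(); print(s['time'],s['tcp_pos'],s['qpos'])
ctrl.movel(P+[0,0,.073],max_speed=.1)
s=ctrl.get_state(); print(s['time'],s['tcp_pos'],s['contact_force'])
claw.close_gripper(40)
s=ctrl.get_state(); print(s['time'],s['tcp_pos'],s['contact_force'],s['width'],s['gripper_force'])
im=camrig.grab_frame('scene'); im2=camrig.grab_frame('side')
cv2.imwrite('pics/g1.png',np.hstack([im[150:350,250:450],im2[150:350,180:380]]))
E
```

```text
0.625 [ 0.5535 -0.0323  0.1898] [ 0.2371  0.4645 -0.3323  1.775   0.1827  0.9331  0.2207]
1.9417 [ 0.5544 -0.0317  0.0736] [ 0.1441 -0.1729  0.5513]
2.5667 [ 0.5538 -0.0319  0.0732] [-2.203  -1.0735  4.3861] 0.017322035800514834 40.206307768821716
```

View pics/g1.png

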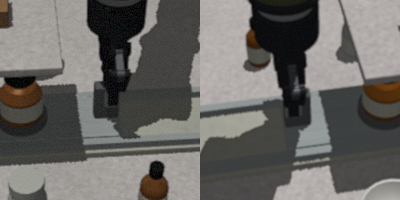

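The fingers hold the pull at 17 mm width, clear of the shelf. Now I'll pull it out to the stop.

Run:
```python
from h import *
from station import ctrl, camrig, solver, claw
p0=ctrl.get_state()['tcp_pos'].copy(); p0=PULL+.006*U+[0,0,.073]
def f(d,v=.1):
    ctrl.movel(p0+d*U,max_speed=v); s=ctrl.get_state(); F=s['contact_force']
    r=s['tcp_pos']-p0; print(round(s['time'],2),round(d,4),'got',r@U,r@V,r[2],'F',F@U,F@V,F[2]); return F@U
f(.1); f(.17)
d=.17
while d<.212:
    d+=.004
    if f(d,.04)<-12: break
for n in('scene','side','wrist'): cv2.imwrite(f'pics/{n}2.png',camrig.grab_frame(n))
```

```text
3.82 0.1 got 0.10116848426357893 -0.00015826488307444514 0.0001615694109138449 F 0.1564709564201927 -3.087454128908958 8.184038179822677
4.67 0.17 got 0.17189373502750704 -0.00015870880704634688 0.00015633665391996676 F 2.717738101344029 -3.151735966368828 6.486874968460613
4.92 0.174 got 0.17501290258038987 -0.00016543706902787114 0.00015754366773772233 F 0.8866248698505796 -3.1439667314623807 6.4936970464815085
5.17 0.178 got 0.17877783851399517 -0.0001321589685398944 0.00015753598417476977 F -1.0657514644925568 -1.97773844858073 7.166802839556993
5.42 0.182 got 0.18254108683701223 -0.00014126882174286814 0.00015851079475855123 F -0.5898879605574777 -2.9473786578572976 7.040577517983037
5.67 0.186 got 0.18268219400184416 -0.0001286972697398664 0.0001374755540583944 F -13.076786554176092 -2.1400270306346476 4.8245509702028295
```

Resistance at 183 mm means it's on the stop. I'll release, go up over the bottle and look.

Run:
```python
from h import *
from station import ctrl, camrig, solver, claw
claw.ungrasp()
p=ctrl.get_state()['tcp_pos']; ctrl.movel(p+[0,0,.14],max_speed=.2)
cap=PULL+(.1827-.12)*U
ctrl.movel(cap+[0,0,.25],max_speed=.2); ctrl.pause(.2)
s=ctrl.get_state(); print(s['time'],s['tcp_pos'],s['eef_rot'],s['qpos'],cap)
w=camrig.grab_frame('wrist'); sc=camrig.grab_frame('scene'); sd=camrig.grab_frame('side')
for n,i in zip(('wrist','scene','side'),(w,sc,sd)): cv2.imwrite(f'pics/{n}3.png',i)
np.savez('s3.npz',p=s['tcp_pos'],q=s['eef_rot'])
cv2.imwrite('pics/m3.png',np.hstack([cv2.resize(w,(400,300)),cv2.resize(sc,(400,300))]))
c=cam(camrig.camera_info('wrist'),s['tcp_pos'],s['eef_rot'])
K,A,o=c; x=A.T@(cap+[0,0,.122]-o); uv=(K@x)[:2]/x[2]; print(uv)
u,v=uv.astype(int); cr=cv2.resize(w[v-60:v+60,u-60:u+60],(600,600),interpolation=cv2.INTER_CUBIC)
cv2.imwrite('pics/c3.png',cv2.convertScaleAbs(cr,alpha=2.5)); print(u,v)
```

```text
8.3583 [0.5317 0.022  0.2497] [-0.0004  0.5539  0.8326 -0.    ] [ 0.1158  0.3677 -0.2876  1.7439  0.1174  1.0475  0.184 ] [0.5322 0.0206 0.    ]
[315.9558 238.4542]
315 238
```

View pics/m3.png

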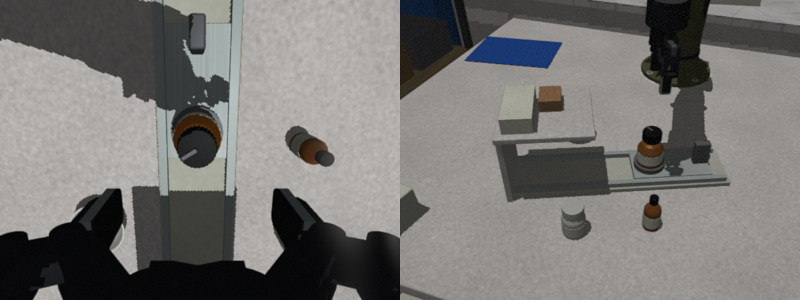

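View pics/c3.png

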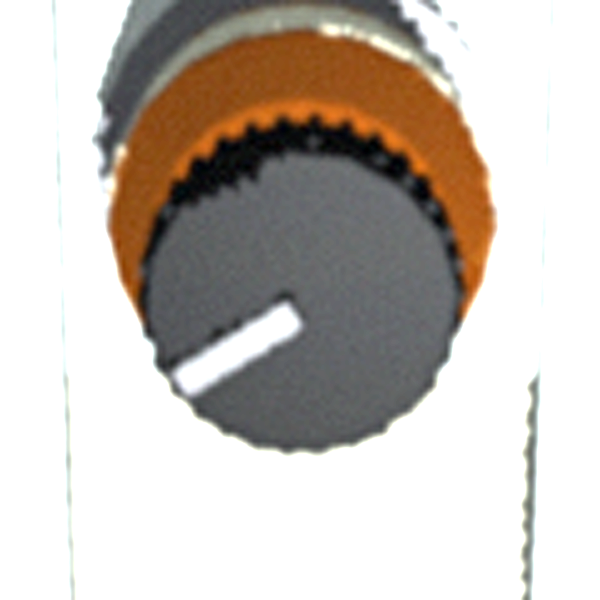

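The carriage is out, with the cap centred as predicted at wrist (315,238). The rib points at about 214° in station axes, so about 2.17 rad of tightening remains (cap ≈ 1.83). I'll grip the cap and check.

```bash
cat >> h.py <<'E'
CAP=PULL+(.1827-.12)*U; ZG=.1105; S0=1.1   # grasp yaw = A0+S0 ; turned by a clockwise
def pose(a): return CAP+[0,0,ZG-.000637*a], down(A0+S0-a)
E
python3 - <<'E'
from h import *
from station import ctrl, camrig, solver, claw
p,q=pose(0)
ctrl.movep(CAP+[0,0,.2],q); print(ctrl.get_state()['qpos'])
ctrl.movel(p,max_speed=.08); ctrl.pause(.2)
s=ctrl.get_state(); print(s['time'],s['tcp_pos']-p,s['contact_force'])
claw.close_gripper(60); ctrl.pause(.2)
s=ctrl.get_state(); print(s['time'],s['tcp_pos']-p,s['contact_force'],s['wrist_torque'],s['width'],s['gripper_force'],s['qpos'])
for a in (.15,.3):
    ctrl.set_joints(solver.ik(*pose(a))); s=ctrl.get_state()
    print(s['time'],s['tcp_pos']-pose(a)[0],s['contact_force'],s['wrist_torque'],s['tau'][6],s['qpos'])
cv2.imwrite('pics/m4.png',np.hstack([cv2.resize(camrig.grab_frame(n),(400,300)) for n in('wrist','scene')]))
E
```

```text
[ 0.28    0.4452 -0.5338  1.815   0.2719  0.9544  1.1223]
10.875 [ 0.0002 -0.      0.0004] [-0.3748 -0.6088 -0.5455]
11.5583 [ 0.     -0.0004  0.0003] [-2.1752 -1.8044  6.3962] [-0.3687  0.3164 -0.0135] 0.04053102273314616 59.828651547431946 [ 0.232   0.5541 -0.4766  1.9227  0.3631  0.7497  1.0413]
11.8083 [ 0.     -0.0004  0.0003] [-2.3655 -3.6848  6.0679] [-0.4354  0.3273 -0.011 ] -0.49661803990602493 [ 0.2036  0.5477 -0.4325  1.9232  0.3309  0.7403  0.9241]
12.0583 [-0.     -0.0004  0.0003] [-1.6323 -2.6436  5.4407] [-0.3976  0.3163 -0.0703] -0.38007013499736786 [ 0.1753  0.5422 -0.389   1.9236  0.2986  0.7318  0.8073]
```

View pics/m4.png

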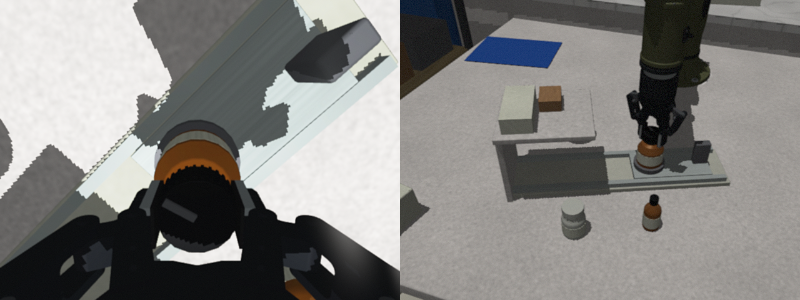

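The cap is gripped at 40.5 mm and turns, with a wrist torque of about 0.07 N m that matches the thread friction. I'll keep tightening until it stops.

Run:
```python
from h import *
from station import ctrl, camrig, solver, claw
def go(a):
    ctrl.set_joints(solver.ik(*pose(a))); s=ctrl.get_state(); t=s['wrist_torque'][2]
    y=R.from_quat(s['eef_rot'],scalar_first=True).as_matrix()[:,1]; act=(A0+S0-np.arctan2(y[1],y[0])+np.pi)%(2*np.pi)-np.pi
    print(round(s['time'],2),round(a,3),'act',round(act,4),s['contact_force'],'Tz',round(t,3),round(s['qpos'][6],3),round(s['width'],4)); return t
for a in np.arange(.6,1.95,.3): go(a)
a=1.9
while a<2.5:
    a+=.04
    if abs(go(a))>.5: break
cv2.imwrite('pics/w5.png',camrig.grab_frame('wrist'))
```

```text
12.49 0.6 act 0.5967 [-1.4812 -3.4937  6.4648] Tz -0.119 0.576 0.0405
12.82 0.9 act 0.8964 [-1.199  -2.3244  7.0456] Tz -0.033 0.344 0.0406
13.16 1.2 act 1.1964 [-1.6012 -4.3691  6.6493] Tz -0.041 0.112 0.0404
13.49 1.5 act 1.4964 [-2.623  -2.5803  6.6638] Tz -0.011 -0.118 0.0404
13.82 1.8 act 1.7963 [-2.4222 -1.6667  7.063 ] Tz -0.089 -0.348 0.0405
14.07 1.94 act 1.9366 [-1.5804 -1.9434  7.2667] Tz -0.033 -0.455 0.0405
14.32 1.98 act 1.9758 [-1.6359 -3.1102  7.3581] Tz -0.057 -0.485 0.0407
14.57 2.02 act 2.0159 [-2.2412 -1.7848  6.9037] Tz -0.099 -0.515 0.0403
14.82 2.06 act 2.0558 [-2.5455 -2.6455  7.1856] Tz -0.062 -0.545 0.0405
15.07 2.1 act 2.0959 [-1.7804 -2.3074  7.0841] Tz -0.115 -0.576 0.0402
15.32 2.14 act 2.1357 [-2.1396 -2.1545  6.5563] Tz -0.123 -0.606 0.0405
15.57 2.18 act 2.1737 [-2.3573 -3.8994  7.1852] Tz 0.658 -0.636 0.0404
```

The torque jumped at 2.17 rad, as the rib predicted. One small press to confirm, then I'll back off a quarter turn.

Run:
```python
from h import *
from station import ctrl, camrig, solver, claw
def go(a):
    ctrl.set_joints(solver.ik(*pose(a))); s=ctrl.get_state(); t=s['wrist_torque'][2]
    y=R.from_quat(s['eef_rot'],scalar_first=True).as_matrix()[:,1]; act=(A0+S0-np.arctan2(y[1],y[0])+np.pi)%(2*np.pi)-np.pi
    print(round(s['time'],2),round(a,3),'act',round(act,4),s['contact_force'],'Tz',round(t,3),round(s['qpos'][6],3),round(s['width'],4)); return t
go(2.19)
cv2.imwrite('pics/w6.png',camrig.grab_frame('wrist'))
E=2.17; go(2.15)
for k in np.linspace(0,np.pi/2,7)[1:]: go(E-k)
ctrl.pause(.3)
s=ctrl.get_state(); print(s['tcp_pos'],s['eef_rot']); w=camrig.grab_frame('wrist')
cv2.imwrite('pics/w7.png',w)
f=lambda i:cv2.convertScaleAbs(cv2.resize(i[270:430,240:400],(266,400)[:1]*2,interpolation=cv2.INTER_CUBIC),alpha=2.5)
cv2.imwrite('pics/m7.png',np.hstack([f(cv2.imread('pics/w5.png')),f(cv2.imread('pics/w6.png')),f(w)]))
```

```text
15.88 2.19 act 2.1829 [-2.9465 -3.2444  7.6061] Tz 0.911 -0.643 0.0402
16.18 2.15 act 2.1447 [-1.9283 -2.3736  8.0642] Tz 0.152 -0.613 0.0402
16.48 1.908 act 1.9025 [-3.0832 -2.4175  6.6658] Tz 0.043 -0.429 0.0408
16.78 1.646 act 1.6408 [-2.1625 -1.7209  6.5409] Tz 0.059 -0.229 0.0407
17.09 1.385 act 1.3791 [-2.1651 -1.4995  7.3788] Tz 0.097 -0.029 0.0406
17.4 1.123 act 1.1172 [-2.0486 -1.8332  7.8356] Tz 0.096 0.172 0.0407
17.71 0.861 act 0.8555 [-1.2593 -1.6864  6.8088] Tz 0.075 0.374 0.0403
18.02 0.599 act 0.5937 [-1.6746 -2.4431  7.2257] Tz 0.073 0.576 0.0408
[0.5322 0.0202 0.1104] [ 0.0002  0.3292  0.9443 -0.0003]
```

View pics/m7.png

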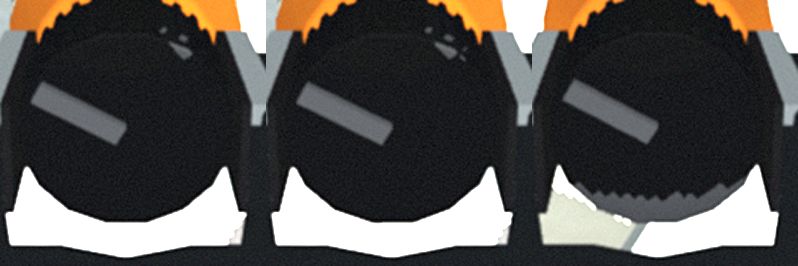

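The rib hasn't moved relative to the fingers in any of the three frames, so the grip didn't slip. The torque slope puts the stop at about 2.148, so I'll trim by 0.016 rad. I'll check the rib's absolute angle and then hand in.

Run:
```python
from h import *
from station import ctrl, camrig, solver, claw
s=dict(tcp_pos=np.array([.5322,.0202,.1104]),eef_rot=[.0002,.3292,.9443,-.0003])
q=onplane(cam(camrig.camera_info('wrist'),s['tcp_pos'],s['eef_rot']),[(311,350),(262.9,324.1)],.123)
d=q[1]-q[0]; ang=np.degrees(np.arctan2(d[1],d[0]))%360
print(q,'rib CCW from station +y:',ang-112.6)
ctrl.set_joints(solver.ik(*pose(.583))); ctrl.pause(.5)
s=ctrl.get_state(); print(s['time'],s['qd'],s['gripper_force'],s['width'],s['wrist_torque'])
i=camrig.grab_frame('scene'); j=camrig.grab_frame('side')
cv2.imwrite('pics/m8.png',np.hstack([cv2.resize(i,(400,300)),cv2.resize(j,(400,300))]))
```

```text
[[0.5301 0.0198 0.123 ]
 [0.514  0.0138 0.123 ]] rib CCW from station +y: 87.74771982499004
19.1167 [-0.0005 -0.0007  0.0009 -0.0008 -0.0005 -0.      0.0004] 59.99909162521362 0.04053932607498607 [-0.4547  0.3735  0.0783]
```

View pics/m8.png

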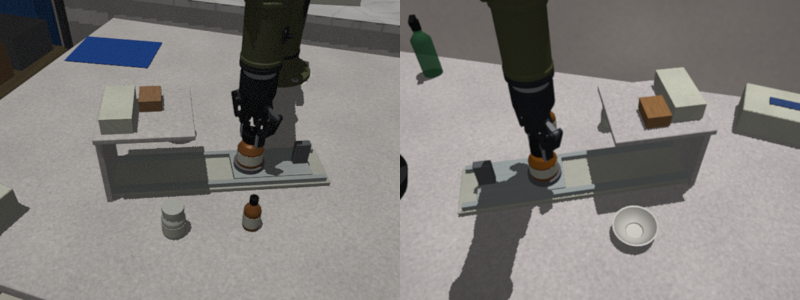

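The carriage is fully out, the rib is about 89° back from the bottomed position, and the jar, dropper bottle and dish haven't moved. The cap is still gripped.

```bash
python3 -c "
from station import ctrl, camrig, solver, claw
print(ctrl.close_job())"
```

```text
the job is handed in; nothing more can be done
None
```

The job is handed in: I drew the carriage out to its stop, tightened the cap until it bottomed out, then backed it off a quarter turn (about 89° by the rib), and the fingers still hold it at 60 N with the jar, dropper bottle and dish untouched.

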